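# Tip up the broad gauge plate and bring it to the tray

### The job

Fetch the broad steel gauge plate that lies flush in its wooden holder: press down on its end at the low thumb notch so that the other end tips up and stays up by itself, then take hold of the raised end. Lower the plate right down into the shallow wooden tray before letting go, so that it lies flat inside. Leave the narrow plate lying in its own holder.

Things in the scene. Friction and masses are not known exactly. Their poses are not given: they have to be found in the camera images.
- broad_plate: the broad steel gauge plate, 80 x 40 x 8 mm (x, y, z), 0.18 kg, loose. Origin: centre of its underside. It starts level and flush in broad_holder, axes parallel to the holder's. Pressed with 2 N or more at its +x end it tips 45 degrees and stays; its raised -x end then stands 21 mm above the block (top edge at holder x = -16, z = 72 mm), to be gripped from above across its 40 mm width.
- narrow_plate: a bystander: a plain steel plate 80 x 24 x 8 mm, flush in the pocket of a second holder with the same outside (106 x 66 x 51 mm). Origin: centre of its underside. Leave it where it is.
- broad_holder: fixed pale wood block 106 x 66 x 51 mm (x, y, z), yaw within 0.6 rad. Origin: centre of its underside. Pocket 82 x 43 mm, centred; walls end at z = 51 mm, but at 46 mm at the +x end (thumb notch, dark worn wood). Its floor is level at z = 43 mm up to x = 2.5 mm, then falls at 45 degrees to the +x wall. Press the plate near x = 28 mm until it stops: a 22 mm wide fingertip ends at z of about 38 mm.
- tray: shallow open wooden tray with a cork floor, fixed, 160 x 130 mm outside (x, y), walls 5 mm thick and 18 mm high, floor 5 mm thick. Origin: centre of its underside, z up, yaw up to 0.3 rad either way. Empty at the start.
There are look-alikes about, which are no part of the job. Leave any red or yellow look-alike of the broad_plate alone. Leave any pink look-alike of the broad_holder alone.

How it is judged:
On the way, in this order (a step that is already met when the one before it is completed fails the run):
1. the broad plate stays tipped up in its pocket by itself, more than 30 degrees, with the fingers off it (angle between broad_plate's own z axis and vertical above 0.52 rad and horizontal distance between broad_plate and broad_holder below 0.035 m and height (world z) of broad_plate below 0.06 m and contact force between the fingers and broad_plate below 0.05 N), for 0.2 s.
2. the broad plate is lowered into the tray while still held: its underside's centre less than 60 mm above the tray's underside (x of broad_plate in the frame of tray between -0.062 and 0.062 m and y of broad_plate in the frame of tray between -0.048 and 0.048 m and z of broad_plate in the frame of tray below 0.06 m and contact force between the fingers and broad_plate above 0.3 N), for 0.1 s.
At the end, for the whole second after the job is handed in: The broad plate lies flat (within 10 degrees, either face up) and at rest on the tray's floor, its centre within 62 mm (x) and 48 mm (y) of the tray's centre; the narrow plate is still level in its pocket, moved less than 15 mm (x of broad_plate in the frame of tray between -0.062 and 0.062 m and y of broad_plate in the frame of tray between -0.048 and 0.048 m and z of broad_plate in the frame of tray below 0.022 m and (angle between broad_plate's own z axis and vertical below 0.17 rad or angle between broad_plate's own z axis and vertical above 2.97 rad) and linear speed of broad_plate below 0.02 m/s and distance of narrow_plate from where it was at the start of the episode below 0.015 m and angle between narrow_plate's own z axis and vertical below 0.17 rad); the robot touches nothing.
It fails at once if the narrow plate is tipped up or taken out of its pocket (angle between narrow_plate's own z axis and vertical above 0.35 rad or distance of narrow_plate from where it was at the start of the episode above 0.03 m).
It also fails if it takes over 42 s, if anything falls off the work surface, if the arm or the gripper's body presses on something with over 40 N, if the wrist force passes 120 N, or if a joint passes its speed limit or range.

### The arm

A 6-joint arm with a two-finger parallel gripper is mounted at the origin on the work surface. World frame = base frame: x ahead of the robot, y to its left, z up, the work surface at z = 0. Lengths are in m, angles in rad, forces in N, time in s.
With the tool pointing down it reaches from about 0.325 to 0.775 m from the base axis. Payload 5.5 kg.
Tool frame: the origin (TCP) lies midway between the tips of the shut fingers; the grasp point (between the pads) lies ctrl.grasp_offset behind it (ctrl.grasp_offset is the distance from the TCP to the grasp point, in m); z points along the fingers, y is the direction in which the jaws open and shut (so a half turn about z gives the same grasp; the last joint's range is limited). The gripper opens to 88 mm and grips with 3 to 60 N. Pads are 20 mm wide; open, the fingers measure 115 mm over their backs; the gripper's body (75 mm by 178 mm) begins 61 mm behind the grasp point.
Start: joints at [1.241, 0.091, 1.231, -0, 1.82, -0.057], TCP at [0.162, 0.578, 0.223] pointing down, gripper open.
Joint ranges: [-2.87, 2.87], [-0.86, 2.18], [0.17, 2.46], [-1.51, 4.65], [0.06, 2.69], [-2.65, 2.65]. Speed limits (rad/s): [2.57, 2.57, 3.01, 3.14, 3.14, 3.14].

### API

Orientations are given as a rotation vector (axis times angle).
In Python, from station import ctrl, get_image, ticket gives the robot as it stands. The module is installed in compiled form; this text tells all that it offers. Calls block until the motion is done:
- ctrl.move_to(position, orientation): joint-space move of the TCP to a pose.
- ctrl.servo_line(position, orientation=None, v=0.15, f_stop=None): straight line of the TCP; orientation=None keeps the orientation; v is the mean speed in m/s. With f_stop (N) it stops when the force on the tool has changed by that much, and returns True; else False.
- ctrl.movej(angles): joint-space move.
- ctrl.let_go() and ctrl.grasp(newtons=None): open the fingers fully, or close them until they stop; newtons is the grip in N (None keeps the last).
- ctrl.hold(seconds).
- ctrl.inverse_kinematics(position, orientation): joint angles nearest the present ones, or None.
- ctrl.read_state(): the state.
- get_image(name): name is "scene" or "top" or "wrist"; returns a dict with "img" (480x640x3 uint8, red, green, blue), "fovy" (degrees; the focal length in pixels is half the picture's height over the tangent of half this angle, whatever the lens; pixels are square), "cx", "cy" (the principal point, pixels), "T" (4x4, takes a point from camera to world coordinates). Camera axes: x right, y down, z forward; pixel columns grow to the right and rows downward; lengths in m; the calibration is good to about 2 mm. A picture is of the moment at which its call begins. There is no depth.
A pose or a line that the arm cannot do raises ctrl.Unreachable and nothing moves.
- ticket.job_done(): hands the job in, once; it reports no verdict.
The state is a dict: "time": time; "joints": joint angles; "qd": joint speeds; "effort": joint torques, N m; "position": TCP position; "eef_rot": TCP orientation; "contact_force": force on the tool from outside, world axes, zero at the start; "moment": the same for the moment, N m; "opening": finger opening in m.
Only numpy, scipy, OpenCV 4.12 (cv2) and the standard library are available. Lean on these libraries where they do the work, as an engineer would, in place of code of your own. Each camera call takes 0.05 s, during which the arm holds its last target.

## Working session

There is one attempt and no reset: what is moved stays moved. The work goes in short steps, each a Python script; the robot and the scene stay as the last script left them, time stands still between calls to the robot, and variables do not carry over. Pictures are saved under pics/ and viewed, and the job is handed in when it is done.

```bash
mkdir -p pics; ls
python3 - <<'E'
from station import ctrl,get_image
import cv2,numpy as np,pickle
for n in ["scene","top","wrist"]:
    d=get_image(n); cv2.imwrite(f"pics/{n}0.png",d["img"][:,:,::-1]); pickle.dump(d,open(f"{n}0.pkl","wb"))
    print(n,d["fovy"],d["cx"],d["cy"],np.round(d["T"],3).tolist())
s=ctrl.read_state();print(s["time"],s["eef_rot"],s["contact_force"],ctrl.grasp_offset)
E
```

```text
pics
scene 42.83555700294761 318.21816478218614 229.14239680429822 [[-0.384, 0.767, -0.514, 1.077], [0.923, 0.32, -0.211, 0.189], [0.002, -0.556, -0.831, 0.97], [0.0, 0.0, 0.0, 1.0]]
top 53.184984561876576 322.82394121331924 243.84604234225947 [[-0.022, -0.996, 0.09, 0.417], [-0.999, 0.025, 0.033, -0.045], [-0.035, -0.089, -0.995, 0.861], [0.0, 0.0, 0.0, 1.0]]
wrist 64.91814391495191 319.7231575509336 232.49205024736278 [[0.269, 0.933, 0.238, 0.097], [0.963, -0.261, -0.068, 0.596], [-0.002, 0.248, -0.969, 0.384], [0.0, 0.0, 0.0, 1.0]]
0.15 [-4.27182912e-01 -3.11214572e+00  2.35750603e-03] [ 0.51389808 -0.73908115 -0.02312174] 0.0187
```

View pics/top0.png

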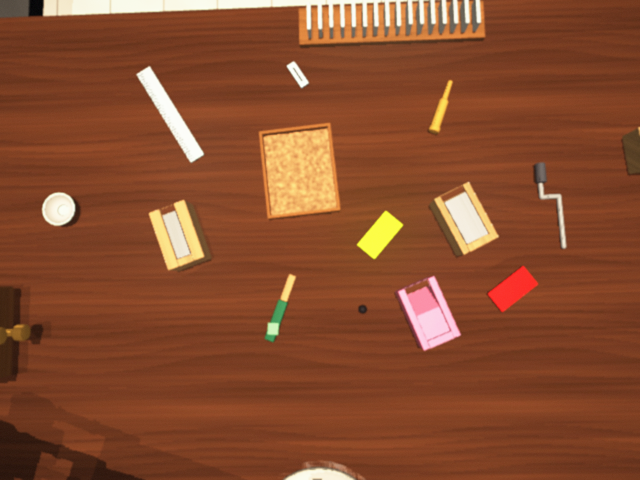

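View pics/scene0.png

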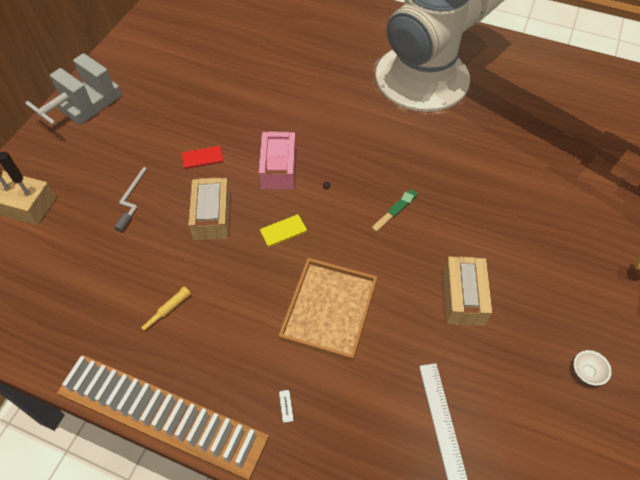

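Top view: the candidates are the pale holder with a broad steel plate (465,218), the pale holder with a narrow plate (178,235), the pink holder (428,313), and loose plates in red (513,288) and yellow (380,234). I choose the one at (465,218). Its dark notch seems to be at the far end, near (452,192), so I'll check that in a crop.

Run:
```python
import cv2
a=cv2.imread("pics/top0.png")[170:270,410:520]; b=cv2.imread("pics/scene0.png")[165:255,170:260]; c=cv2.imread("pics/top0.png")[115:225,250:350]
r=lambda i:cv2.resize(i,(400,380),interpolation=cv2.INTER_CUBIC)
cv2.imwrite("pics/crop0.png",cv2.hconcat([r(a),r(b)]))
cv2.imwrite("pics/tray0.png",cv2.resize(c,(600,600*110//100))[:600])
```

```text
(no output)
```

View pics/crop0.png

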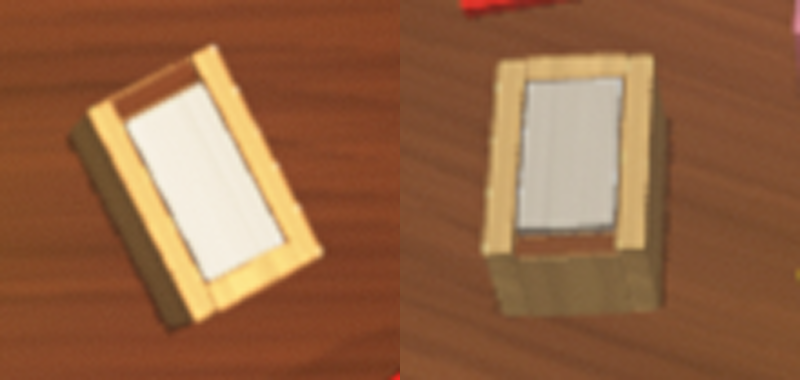

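The left crop (top view) shows the broad plate filling the pocket, with the dark notch at upper-left, which is the end away from the robot. The scene crop agrees. Now I'll measure the plate (z=51 mm) and the tray rim (z=18 mm) in both views.

```bash
cat > h.py <<'E'
import numpy as np,cv2,pickle
from scipy.spatial.transform import Rotation as R
def cast(d,uv,z):
    uv=np.atleast_2d(np.asarray(uv,float)); f=d["img"].shape[0]/2/np.tan(np.radians(d["fovy"]/2))
    r=np.c_[(uv[:,0]-d["cx"])/f,(uv[:,1]-d["cy"])/f,np.ones(len(uv))]@d["T"][:3,:3].T
    o=d["T"][:3,3]; return o+r*((z-o[2])/r[:,2])[:,None]
def proj(d,P):
    P=np.atleast_2d(P); f=d["img"].shape[0]/2/np.tan(np.radians(d["fovy"]/2))
    c=(P-d["T"][:3,3])@d["T"][:3,:3]; return np.c_[c[:,0]/c[:,2]*f+d["cx"],c[:,1]/c[:,2]*f+d["cy"]]
def blob(d,seed,mask):
    n,l=cv2.connectedComponents(mask.astype(np.uint8)); m=(l==l[seed[1],seed[0]]).astype(np.uint8)
    return max(cv2.findContours(m,cv2.RETR_EXTERNAL,cv2.CHAIN_APPROX_NONE)[0],key=cv2.contourArea)[:,0]
def rect(d,cnt,z):
    P=cast(d,cnt,z)[:,:2]; (c,s,a)=cv2.minAreaRect((P*1000).astype(np.float32))
    if s[0]<s[1]: s=s[::-1]; a+=90
    a=(a+90)%180-90
    return np.round(np.r_[c],1),np.round(s,1),round(np.radians(a),3)
E
python3 - <<'E'
from h import *
for n,sp,st,sn in [("top",(465,218),(300,170),(178,235)),("scene",(208,202),(330,310),(469,285))]:
    d=pickle.load(open(n+"0.pkl","rb")); h=cv2.cvtColor(d["img"],cv2.COLOR_RGB2HSV).astype(int)
    g=(h[...,1]<45)&(h[...,2]>120)
    print(n,h[sp[1],sp[0]],"plate",rect(d,blob(d,sp,g),.051),"narrow",rect(d,blob(d,sn,g),.051))
    w=(h[...,1]>60)&(h[...,2]>150)
    c=blob(d,st,w); print("tray",h[st[1],st[0]],rect(d,c,.018),rect(d,c,.005))
E
```

```text
top [ 20  23 244] plate (array([ 528.5, -260.9]), array([78.4, 38.8]), np.float64(0.445)) narrow (array([512.5, 233.4]), array([77.3, 21.9]), np.float64(0.339))
tray [ 17 144 245] (array([630.7, -21.3]), array([284.9, 165.4]), np.float64(-1.477)) (array([634., -21.]), array([289.3, 167.9]), np.float64(-1.477))
scene [ 19  35 198] plate (array([ 529.5, -258.6]), array([79.6, 39.1]), np.float64(0.446)) narrow (array([513.5, 236.2]), array([79.6, 23.5]), np.float64(0.343))
tray [ 16 133 196] (array([626.3,  24.4]), array([161.6, 131.5]), np.float64(0.09)) (array([620.2,  22.1]), array([163.9, 133.3]), np.float64(0.09))
```

View pics/tray0.png

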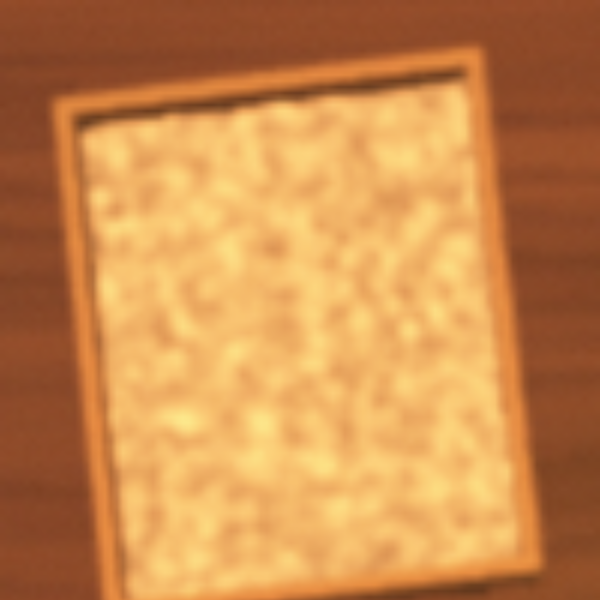

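The plate is at about (529, −260) mm with yaw 0.446 in both views. The scene view puts the tray at (626, 24) with yaw 0.09; the top-view tray mask leaked, so I'll check that from the corner pixels. Next I'll check that the press, grip and place poses are reachable.

```bash
cat >> h.py <<'E'
HC=np.array([.529,-.260]); HA=.446; TC=np.array([.627,.023]); TA=.09
def down(a,tilt=0):   # tool x along heading a; tilt lifts the plate's far end
    x=np.array([np.cos(a),np.sin(a),0]); z=np.array([0,0,-1.]); y=np.cross(z,x)
    M=np.c_[x,y,z]; ax=np.array([-np.sin(a),np.cos(a),0])
    return R.from_rotvec(-tilt*ax)*R.from_matrix(M)
def hp(x,z): return [*(HC+x*np.array([np.cos(HA),np.sin(HA)])),z]
PL=np.array([.0166,0,.0160])  # plate underside centre in tool frame
E
python3 - <<'E'
from h import *
from station import ctrl
d=pickle.load(open("top0.pkl","rb"))
c=cast(d,[(259,131),(330,124),(340,211),(268,218)],.018)[:,:2]; print(c.mean(0),c.round(3).tolist())
s=pickle.load(open("scene0.pkl","rb"))
f=lambda p,r: (lambda q: None if q is None else np.round(q,2))(ctrl.inverse_kinematics(list(p),r.as_rotvec()))
for n,p,r in [("press",hp(.027,.038),down(HA)),("grip",hp(-.01,.054),down(HA))]: print(n,f(p,r))
for k in (1,-1):
  for t in (0,20,35,45):
    r=down(TA+k*np.pi/2,np.radians(t)); print(k,t,f(np.r_[TC,.02]-r.apply(PL),r),f(np.r_[TC,.15]-r.apply(PL),r))
E
```

```text
[0.62574373 0.02199073] [[0.701, 0.094], [0.71, -0.035], [0.551, -0.049], [0.542, 0.079]]
press [-0.48  0.15  1.49  0.    1.5   0.65]
grip [-0.53  0.08  1.54  0.    1.52  0.6 ]
1 0 [-0.04  0.21  1.43 -0.    1.5  -0.13] [-0.04  0.16  1.25 -0.    1.73 -0.13]
1 20 [-0.23  0.28  1.4   0.33  1.58 -0.34] [-0.23  0.23  1.23  0.34  1.79 -0.27]
1 35 [-0.35  0.39  1.35  0.55  1.67 -0.46] [-0.35  0.31  1.22  0.57  1.85 -0.34]
1 45 [-0.41  0.48  1.32  0.68  1.74 -0.52] [-0.41  0.38  1.21  0.72  1.9  -0.38]
-1 0 None None
-1 20 None None
-1 35 None None
-1 45 None None
```

Both views put the tray at about (626, 23). All poses are reachable, so I'll press.

Run:
```python
from h import *
from station import ctrl,get_image
r=down(HA).as_rotvec()
ctrl.grasp(20)
ctrl.move_to(hp(.027,.13),r)
ctrl.servo_line(hp(.027,.07),r,v=.1)
s=ctrl.read_state();print(s["time"],s["position"],hp(.027,.07),s["contact_force"],s["opening"])
hit=ctrl.servo_line(hp(.027,.035),r,v=.03,f_stop=12)
s=ctrl.read_state();print(hit,s["time"],s["position"],s["contact_force"])
ctrl.servo_line(hp(.027,.13),r,v=.15)
print(ctrl.read_state()["contact_force"])
for n in ["scene","top","wrist"]:
    d=get_image(n); cv2.imwrite(f"pics/{n}1.png",d["img"][:,:,::-1]); pickle.dump(d,open(f"{n}1.pkl","wb"))
a=cv2.imread("pics/scene1.png")[150:270,150:270];b=cv2.imread("pics/wrist1.png")
cv2.imwrite("pics/c1.png",cv2.hconcat([cv2.resize(a,(400,400)),cv2.resize(b,(400,400))]))
```

```text
5.4583 [ 0.55360425 -0.2484631   0.07050014] [np.float64(0.5533588534196215), np.float64(-0.24835327255915243), 0.07] [-0.40570332  0.71191011 -0.59876628] 0.0001645322402122746
False 6.775 [ 0.55528563 -0.24817365  0.03755108] [2.16128053 3.01996646 8.35393824]
[-1.20515054  0.50733907 -0.46801666]
```

View pics/c1.png

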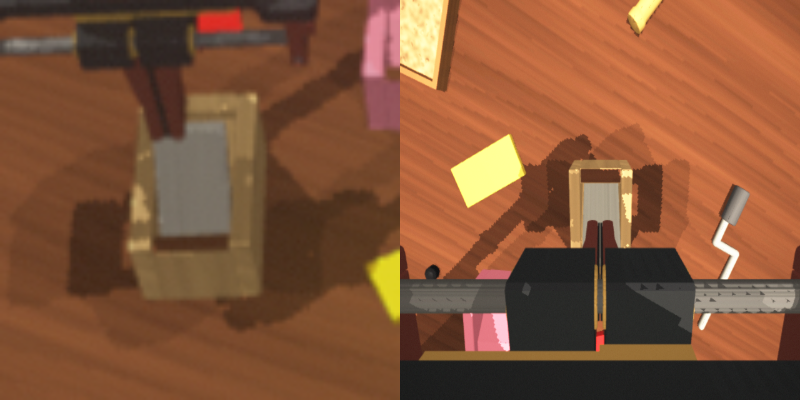

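It bottomed out at z = 37.6 mm with 8 N, as specified. The gripper partly hides the plate, so I'll move to the pre-grip pose with the fingers open and check the tilt.

Run:
```python
from h import *
from station import ctrl,get_image
r=down(HA).as_rotvec()
ctrl.servo_line(hp(-.01,.20),r,v=.2)
ctrl.let_go()
for n in ["scene","top","wrist"]:
    d=get_image(n); cv2.imwrite(f"pics/{n}2.png",d["img"][:,:,::-1]); pickle.dump(d,open(f"{n}2.pkl","wb"))
    print(n,"pred raised top edge",proj(d,[hp(-.016,.072)]).round(0), "flush end", proj(d,[hp(-.04,.051)]).round(0),"low end",proj(d,[hp(.041,.016)]).round(0))
print(ctrl.read_state()["time"])
b=cv2.imread("pics/wrist2.png");a=cv2.imread("pics/scene2.png")[150:270,150:270]
cv2.imwrite("pics/c2.png",cv2.hconcat([cv2.resize(a,(400,400)),cv2.resize(b[100:420,160:480],(400,400))]))
```

```text
scene pred raised top edge [[206. 187.]] flush end [[208. 183.]] low end [[209. 229.]]
top pred raised top edge [[473. 224.]] flush end [[477. 238.]] low end [[449. 200.]]
wrist pred raised top edge [[320. 232.]] flush end [[320. 253.]] low end [[320. 155.]]
9.7833
```

View pics/c2.png

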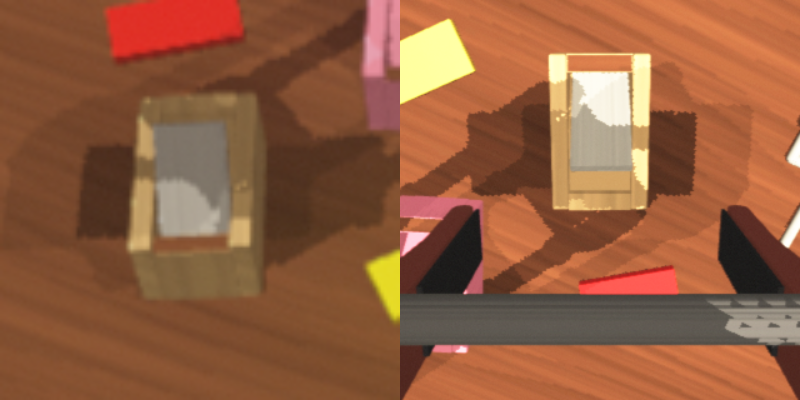

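The wrist view shows the raised edge at about (320, 234), against a prediction of (320, 232) for the tipped plate. The bare pocket floor shows behind it, so the plate is tipped and centred. Now I'll grip and lift.

Run:
```python
from h import *
from station import ctrl,get_image
r=down(HA).as_rotvec()
ctrl.servo_line(hp(-.01,.09),r,v=.2)
print(ctrl.servo_line(hp(-.01,.054),r,v=.06,f_stop=8))
s=ctrl.read_state();print(s["position"],s["contact_force"])
ctrl.grasp(50)
s=ctrl.read_state();print(s["time"],s["opening"],s["contact_force"])
ctrl.servo_line(hp(-.01,.15),r,v=.1)
s=ctrl.read_state();print(s["time"],s["opening"],s["contact_force"],s["position"])
for n in ["scene","wrist"]:
    d=get_image(n); cv2.imwrite(f"pics/{n}3.png",d["img"][:,:,::-1]); pickle.dump(d,open(f"{n}3.pkl","wb"))
b=cv2.imread("pics/wrist3.png");a=cv2.imread("pics/scene3.png")[110:270,130:290]
cv2.imwrite("pics/c3.png",cv2.hconcat([cv2.resize(a,(400,400)),cv2.resize(b[100:420,160:480],(400,400))]))
P=R.from_rotvec(s["eef_rot"]);print("pred far underside corners wrist",proj(d,s["position"]+P.apply(PL+np.array([[.0283,.02,.0283],[.0283,-.02,.0283]]))).round(0))
```

```text
False
[ 0.52004486 -0.26434957  0.0540697 ] [ 0.38710254 -0.00351918  0.0949644 ]
12.0417 0.039419774910804305 [ 0.21940475 -0.91459591 -0.58270016]
13.15 0.039421470445431324 [-0.20565155 -0.41247101 -2.22410631] [ 0.51959369 -0.26408074  0.14886213]
pred far underside corners wrist [[356. 179.]
 [283. 179.]]
```

View pics/c3.png

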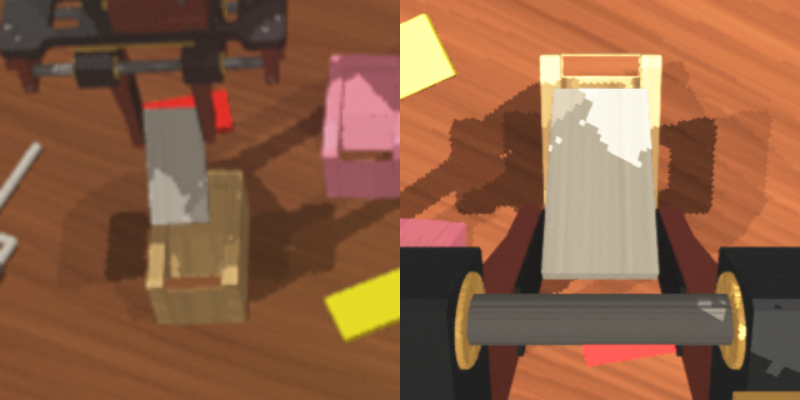

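The plate is held at 39.4 mm opening, still at about 45° and centred (far edge at wrist row ~170, wrist prediction 179 for its lower edge). Next I'll carry it to the tray, tilted so it hangs nearly level.

```bash
cat >> h.py <<'E'
TC=np.array([.626,.023])
def tp(z,t=35,dy=.005):
    r=down(TA+np.pi/2,np.radians(t)); c=TC+dy*np.array([-np.sin(TA),np.cos(TA)])
    return np.r_[c,z]-r.apply(PL), r.as_rotvec()
E
python3 - <<'E'
from h import *
from station import ctrl,get_image
r=down(HA).as_rotvec()
ctrl.servo_line(hp(-.01,.19),r,v=.15)
p,q=tp(.14); ctrl.move_to(p,q)
p,q=tp(.07); ctrl.servo_line(p,q,v=.15)
s=ctrl.read_state();print(s["time"],s["opening"],s["contact_force"],s["position"]-p)
for n in ["scene","top","wrist"]:
    d=get_image(n); cv2.imwrite(f"pics/{n}4.png",d["img"][:,:,::-1]); pickle.dump(d,open(f"{n}4.pkl","wb"))
a=cv2.imread("pics/scene4.png")[200:400,230:430];b=cv2.imread("pics/top4.png")[80:280,200:400]
cv2.imwrite("pics/c4.png",cv2.hconcat([cv2.resize(a,(400,400)),cv2.resize(b,(400,400))]))
E
```

```text
15.3833 0.039507322351513274 [ 0.71182307 -0.07303711 -1.66121482] [ 0.00019252 -0.00019137  0.00068782]
```

View pics/c4.png

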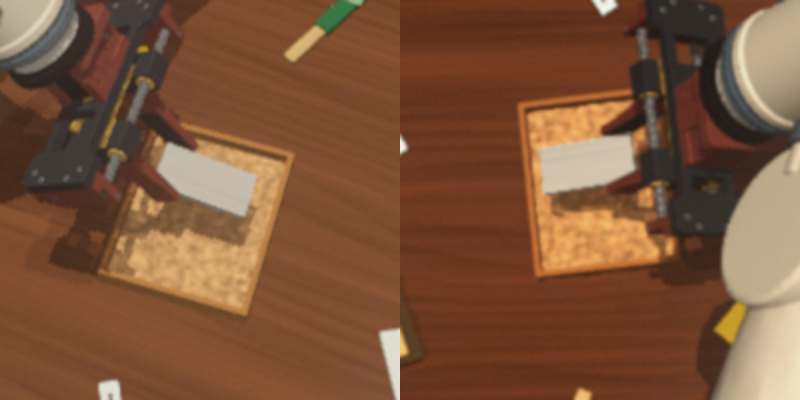

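The plate hangs nearly level over the tray along tray y: it's at crop (588,163) in the top view and still some 70 mm up, so parallax shifts it outward. I'll lower it to contact, then release.

Run:
```python
from h import *
from station import ctrl,get_image
p,q=tp(.025); ctrl.servo_line(p,q,v=.08)
p,q=tp(.009); hit=ctrl.servo_line(p,q,v=.02,f_stop=4)
s=ctrl.read_state();print(hit,s["time"],s["contact_force"],"plate z",s["position"][2]-p[2]+.009)
ctrl.hold(.3)
d=get_image("top"); cv2.imwrite("pics/top5.png",d["img"][:,:,::-1]); e=get_image("scene"); cv2.imwrite("pics/scene5.png",e["img"][:,:,::-1])
a=cv2.imread("pics/scene5.png")[200:400,230:430];b=cv2.imread("pics/top5.png")[80:280,200:400]
cv2.imwrite("pics/c5.png",cv2.hconcat([cv2.resize(a,(400,400)),cv2.resize(b,(400,400))]))
```

```text
True 16.925 [ 0.77546728 -1.80940822  4.50039224] plate z 0.010552599251583238
```

View pics/c5.png

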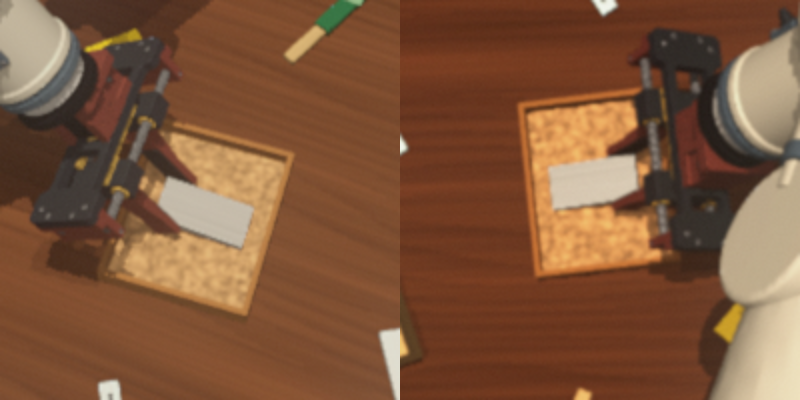

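The plate has touched the floor inside the tray at crop (592,181), clear of the walls, with its centre about 10.5 mm up (12 mm expected). I'll release it, back out along the tool axis and check.

Run:
```python
from h import *
from station import ctrl,get_image
ctrl.let_go(); s=ctrl.read_state();print(s["opening"],s["contact_force"])
q=R.from_rotvec(s["eef_rot"]); p=np.array(s["position"])
ctrl.servo_line(p-q.apply([0,0,.10]),v=.15)
p2=np.array(ctrl.read_state()["position"])
ctrl.move_to([.40,.02,.30],down(TA+np.pi/2).as_rotvec())
ctrl.hold(.3)
for n,sp,sn in [("top",(296,172),(178,235)),("scene",(332,306),(469,285))]:
    d=get_image(n); cv2.imwrite(f"pics/{n}6.png",d["img"][:,:,::-1])
    h=cv2.cvtColor(d["img"],cv2.COLOR_RGB2HSV).astype(int); g=(h[...,1]<70)&(h[...,2]>110)
    print(n,h[sp[1],sp[0]],"plate",rect(d,blob(d,sp,g),.013),"narrow",rect(d,blob(d,sn,g),.051))
s=ctrl.read_state();print(s["time"],s["contact_force"])
a=cv2.imread("pics/scene6.png")[200:400,230:430];b=cv2.imread("pics/top6.png")[80:280,200:400]
cv2.imwrite("pics/c6.png",cv2.hconcat([cv2.resize(a,(400,400)),cv2.resize(b,(400,400))]))
```

```text
0.08780688896117678 [-0.02255198  0.26031788  0.58572388]
top [ 17  46 206] plate (array([625.6,  25.9]), array([78.3, 39.7]), np.float64(-1.483)) narrow (array([507.4,   9.9]), array([1137.9,  837.6]), np.float64(1.527))
scene [ 18  34 204] plate (array([627.1,  28.3]), array([80.2, 41.4]), np.float64(-1.482)) narrow (array([513.2, 235.8]), array([81.8, 24.9]), np.float64(0.338))
20.65 [-1.04034484  0.3110005  -0.38070111]
```

View pics/c6.png

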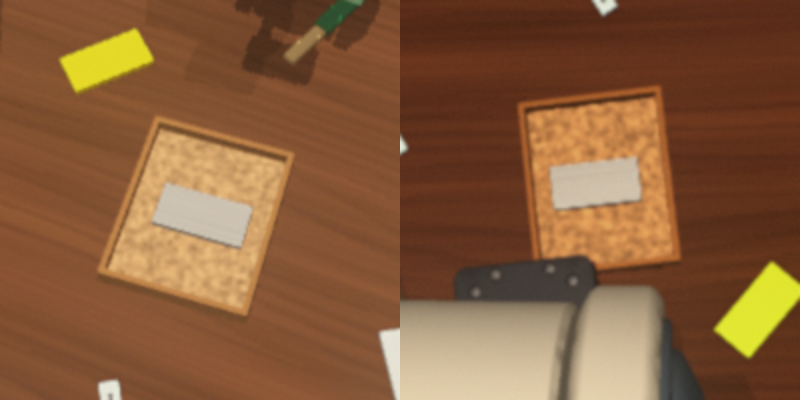

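The plate lies flat near the tray centre, about (626, 27) mm and 80 × 40 mm in both views. The arm is well clear.

```bash
python3 -c "
from station import ticket
print(ticket.job_done())"
```

```text
the job is handed in; nothing more can be done
None
```

I fetched the broad plate and laid it flat in the tray, then handed the job in at about 20.7 s of the 42 s allowed; no verdict is reported.

- **Tipping:** I pressed the notch end down to z = 37.6 mm with about 8 N. With the fingers off, the wrist view showed the raised edge within about 2 px of where the tipped plate should put it.
- **Placing:** I gripped the raised end across its width at 39.4 mm opening and lowered the plate, still held, until it touched the tray floor. Then I let go and backed out.
- **Last checks:** Both cameras show the plate about 80 × 40 mm at (626, 27) mm, within about 6 mm of the tray centre. The robot is clear of everything.
- **Narrow plate:** The scene view puts it within 1 mm of where it started. The top-view measurement failed because my colour mask leaked into other things, so only one camera confirms this.
- **Earlier disagreement:** The first top-view mask of the tray also leaked. I measured the tray again from its corner pixels, and that agreed with the scene view.

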